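# Find the socket that fits the transit nut

## Task

The anti-vibration platform is still locked by one transit nut of unknown size under the yellow cap. Take the cap off and set it down on the platform or the bench well clear of the nut, then try the look-alike T-handle socket drivers from the blue rack to find the one that goes right down over the nut and grips it, standing each one that does not fit back upright in a rack well. With the fitting one seated squarely, ease the nut loose anticlockwise by about an eighth of a turn and finish still holding the driver, seated on the nut, without disturbing the level, the eyepiece or the objective case.

Things in the scene. Friction and masses are not known exactly. Their poses are not given: they have to be found in the camera images.
- platform: Grey anti-vibration platform, fixed on the bench, 300 (x) x 360 (y) mm, flat top 60 mm above the bench; along its rear (+x) edge runs a white electronics housing 75 mm deep, its top 96 mm above the bench. Origin: centre of the underside, z up. The nut stands near the front left corner, at (-105, 120) mm in the platform's frame; the front right corner has an empty flush hole.
- nut_top (a point): Centre of the steel hex nut's top face; z up, x along the platform's x and through the middle of a flat of the nut as found. Nut 18 mm tall, 19, 24 or 30 mm across flats (it differs from time to time, the cap hides it), on a fixed washer 48 mm across, 4 mm thick: this point is 82 mm above the bench, a driver seated on the washer has its mouth 18 mm below it. The stud end rises 3 mm above.
- nut_a (a joint): Angle in rad of the nut, if the one on the platform is of kind a (otherwise stays 0; only one of nut_a, nut_b, nut_c is mounted, you are not told which). 0 as found, grows anticlockwise seen from above up to a stop at 1.5; it cannot be tightened below 0. Stiff, about 0.35 N m, stays where it is left.
- nut_b (a joint): The same for a nut of kind b: moves only if that is the nut on the platform.
- nut_c (a joint): The same for a nut of kind c: moves only if that is the nut on the platform.
- cap: Loose yellow plastic protective cap standing open end down over the nut, resting on the washer: 43 mm outside diameter, 30 mm tall, cavity 38 mm wide and 26 mm deep, 20 g. Origin: centre of the open underside; z towards the closed end.
- rack: Blue plastic rack, fixed on the bench, 75 (x) x 225 (y) x 36 mm high. Its long axis (its own y) points away from or towards the robot. Origin: centre of the underside, z up. Three round wells of 47 mm diameter, at y = -80, 0 and +80 mm in its frame, chamfered, 30 mm deep: their floors are 6 mm above the bench, where a standing driver's mouth rests.
- driver_a: One of three look-alike T-handle socket drivers (a, b, c) standing mouth down in the rack; loose, 250 g. Origin: centre of the mouth; z up the shaft. Steel barrel 43 mm across up to 45 mm, shaft 10 mm across up to 95 mm, then a flat-sided black T-grip with two thin red bands, 72 mm long (along x), 16 mm thick (along y), 28 mm high, its centre 109 mm and its top 123 mm above the origin.
- driver_b: Second of the three look-alike drivers: outer shape, axes and mass as driver_a. Each has a hexagonal mouth 26 mm deep with a small lead-in; its x axis passes through the middle of a flat, so it lines up with the nut when their yaws agree to a multiple of 60 degrees. Drivers that do not fit go back into any well of the rack.
- driver_c: Third look-alike driver: outer shape, axes and mass as driver_a. Unmarked mouths, 5 to 6 mm apart, one for each nut size: the fitting one goes down with 1.5 mm play across flats (up to 8 degrees slack either way) and turns the nut; smaller ones stop on top of the nut; bigger ones go fully down but spin without turning it. Find out by trying.
- level: Bystander: loose round bubble level, 50 mm diameter, 15 mm high, on the platform's top, in its right half. Origin: centre of the underside.
- eyepiece: Bystander: loose black eyepiece standing on the right half of the platform, 42 mm diameter, 56 mm high. Origin: centre of the underside.
- objective_case: Bystander: loose clear case with black lid standing on the bench to the left of the rack, 43 mm diameter, 62 mm high. Origin: centre of the underside.
Not all that is in view belongs to the job. Leave any green look-alike of the driver_c alone. Of the things that look like the cap, the larger one is meant.

How it is judged:
By the outcome, as a careful person would: the job done as asked, in the order asked, and still so for the second after the job is handed in, while the arm keeps its last pose, push and grip.
It also fails if it takes over 72 s, if anything falls off the work surface, if the arm or the gripper's body presses on something with over 40 N, if the wrist force passes 120 N, or if a joint passes its speed limit or range.

## Robot

A 6-joint arm with a two-finger parallel gripper is mounted at the origin on the work surface. World frame = base frame: x ahead of the robot, y to its left, z up, the work surface at z = 0. Lengths are in m, angles in rad, forces in N, time in s.
With the tool pointing down it reaches from about 0.275 to 0.825 m from the base axis. Payload 4.9 kg.
Tool frame: the origin (TCP) lies midway between the tips of the shut fingers; the grasp point (between the pads) lies 19 mm behind it (bot.grip_depth is the distance from the TCP to the grasp point, in m); y points along the fingers, x is the direction in which the jaws open and shut, and the axes are right-handed (so a half turn about y gives the same grasp; the last joint's range is limited). The gripper opens to 85 mm and grips with 20 to 120 N. Pads are 22 mm wide; open, the fingers measure 114 mm over their backs; the gripper's body (76 mm by 85 mm) begins 54 mm behind the grasp point. The pads swing forward as they close: fully open they stand 13 mm farther back than shut.
Start: joints at [1.211, 0.326, -0.193, 1.052, 0, 1.437], TCP at [0.123, 0.536, 0.231] pointing down, gripper open.
Joint ranges: [-2.65, 2.65], [-0.97, 1.79], [-1.3, 1.35], [-1.93, 2.1], [-1.47, 1.37], [-3.14, 3.14]. Speed limits (rad/s): [2.57, 2.57, 3.14, 3.14, 3.14, 3.14].

## Interface

Orientations are given as a unit quaternion [w, x, y, z].
In Python, from cell import bot gives the robot as it stands. Calls block until the motion is done:
- bot.move_pose(position, orientation): joint-space move of the TCP to a pose.
- bot.move_linear(position, speed=0.15, rotation=None, until_force=None): straight line of the TCP; rotation=None keeps the orientation; speed is the mean speed in m/s. With until_force (N) it stops when the force on the tool has changed by that much, and returns True; else False.
- bot.goto_joints(angles): joint-space move.
- bot.set_gripper(opening, grasp_force=None): opening from 0.0 (shut) to 1.0 (fully open); grasp_force is the grip in N (None keeps the last); returns when the fingers have stopped.
- bot.wait(seconds).
- bot.solve_ik(position, orientation): joint angles nearest the present ones, or None.
- bot.camera(name): name is "side" or "top" or "wrist"; returns the picture (420x560x3 uint8, red, green, blue); there is no depth.
- bot.calibration(name): a dict with "mtx" (3x3 intrinsics, pixels), "k1" (the pictures are not rectified: a ray, as slopes to the right and down, at radius r is drawn at 1 + k1 r^2 times it, then the intrinsics apply), "extrinsics" (4x4, takes a point from world to camera coordinates); the wrist camera has in their place "hand_eye" (4x4, takes a point from camera to tool coordinates, whose origin is the TCP and whose axes are the tool frame's). Camera axes: x right, y down, z forward; pixel columns grow to the right and rows downward; lengths in m; the calibration is good to about 2 mm. A picture is of the moment at which its call begins: read the wrist's pose just before it. calibration takes no time and is no camera call.
A pose or a line that the arm cannot do raises bot.PlanningError and nothing moves.
- bot.close_job(): hands the job in, once; it reports no verdict.
Trained networks look in the newest picture that a camera, given by its name, has taken for a name from the list of things; names that differ only in an ending like _2 or _b are one class to them, and where a whole thing is asked for, a point or a joint stands for the part that bears it (a point fixed in the world has none). Each returns a list of dicts, best first, with "confidence" (0 to 1); they miss things now and then, are a little off and sometimes report something else, mostly with a low value. They report only what shows in the picture. A call takes as long as a camera call. They do not tell look-alikes from the thing itself.
- bot.search_frame(camera, thing): "bbox" ([left, top, width, height] in pixels, round what is visible of it).
Readings, each from a call of its own:
- bot.read_clock(): time.
- bot.read_joint_positions(): joint angles.
- bot.read_joint_vel(): joint speeds.
- bot.read_joint_efforts(): joint torques, N m.
- bot.read_position(): TCP position.
- bot.read_tool_rot(): TCP orientation.
- bot.read_ft_force(): force on the tool from outside, world axes, zero at the start.
- bot.read_moment(): the same for the moment, N m.
- bot.read_gripper_width(): opening from 0.0 (shut) to 1.0 (fully open).
Only numpy, scipy, OpenCV 4.12 (cv2) and the standard library are available. Lean on these libraries where they do the work, as an engineer would, in place of code of your own. Each camera call takes 0.05 s, during which the arm holds its last target. There are 200 camera calls.

## Working session

There is one attempt and no reset: what is moved stays moved. The work goes in short steps, each a Python script; the robot and the scene stay as the last script left them, time stands still between calls to the robot, and variables do not carry over. Pictures are saved under pics/ and viewed, about 8 in all and at most 12, crops included, and the job is handed in when it is done.

```bash
ls; mkdir -p pics; python3 - <<'E'
from cell import bot
import cv2,numpy as np
for c in ["top","side"]:
    im=bot.camera(c); cv2.imwrite(f"pics/{c}0.png",im[:,:,::-1])
    k=bot.calibration(c); print(c,np.round(k["mtx"],1).tolist(),k["k1"],np.round(k["extrinsics"],4).tolist())
    for t in ["platform","cap","rack","driver_a","level","eyepiece","objective_case"]:
        print(t,[(np.round(d["bbox"]).astype(int).tolist(),round(d["confidence"],2)) for d in bot.search_frame(c,t)][:5])
k=bot.calibration("wrist");print(k)
print(bot.read_tool_rot(),bot.read_clock())
E
```

```text
pics
top [[504.9, 0.0, 281.5], [0.0, 504.9, 209.3], [0.0, 0.0, 1.0]] 0.05688666234021531 [[0.0035, -1.0, -0.004, 0.0593], [-0.9952, -0.0031, -0.0981, 0.5652], [0.0981, 0.0043, -0.9952, 1.1641], [0.0, 0.0, 0.0, 1.0]]
platform [([305, 116, 172, 140], 0.67), ([329, 220, 18, 18], 0.64)]
cap [([330, 221, 19, 18], 0.69), ([343, 267, 16, 12], 0.67)]
rack [([176, 164, 52, 100], 0.74), ([178, 204, 34, 19], 0.69)]
driver_a [([192, 291, 30, 24], 0.91), ([186, 168, 34, 23], 0.88), ([179, 204, 35, 21], 0.69), ([175, 241, 31, 19], 0.65)]
level [([419, 227, 25, 24], 0.84)]
eyepiece [([420, 154, 25, 21], 0.56)]
objective_case [([131, 232, 24, 22], 0.7), ([177, 204, 36, 22], 0.6), ([178, 167, 52, 98], 0.36)]
side [[464.1, 0.0, 281.5], [0.0, 464.1, 213.1], [0.0, 0.0, 1.0]] -0.14765046363056486 [[0.9038, -0.4279, 0.0051, -0.4433], [-0.3134, -0.6701, -0.6729, 0.2809], [0.2914, 0.6065, -0.7397, 0.895], [0.0, 0.0, 0.0, 1.0]]
platform [([277, 209, 220, 211], 0.64)]
cap [([297, 256, 20, 24], 0.87), ([263, 309, 16, 19], 0.67)]
rack [([217, 166, 94, 40], 0.98)]
driver_a [([285, 138, 14, 44], 0.8), ([174, 180, 31, 45], 0.61), ([218, 149, 22, 47], 0.6), ([253, 144, 16, 44], 0.59)]
level [([336, 349, 30, 24], 0.92)]
eyepiece [([410, 307, 26, 27], 0.98), ([337, 345, 34, 27], 0.51)]
objective_case [([210, 143, 21, 28], 0.81)]
{'mtx': array([[317.80923297,   0.        , 281.22388036],
       [  0.        , 317.80923297, 212.80615302],
       [  0.        ,   0.        ,   1.        ]]), 'k1': -0.013742408351234152, 'hand_eye': array([[ 9.99996997e-01,  2.43374488e-03,  2.89021751e-04,
        -8.40303076e-04],
       [ 4.19858459e-04, -2.86299731e-01,  9.58140015e-01,
        -1.43257240e-01],
       [ 2.41461520e-03, -9.58137016e-01, -2.86299893e-01,
         7.27680144e-02],
       [ 0.00000000e+00,  0.00000000e+00,  0.00000000e+00,
         1.00000000e+00]])}
[ 0.55315023 -0.55314147 -0.44051112  0.44046486] 0.8
```

```bash
python3 -c "
import cv2
a=cv2.imread('pics/top0.png')[100:330,110:500];cv2.imwrite('pics/top0c.png',cv2.resize(a,None,fx=2,fy=2,interpolation=cv2.INTER_CUBIC))"
```

```text
(no output)
```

View pics/top0c.png

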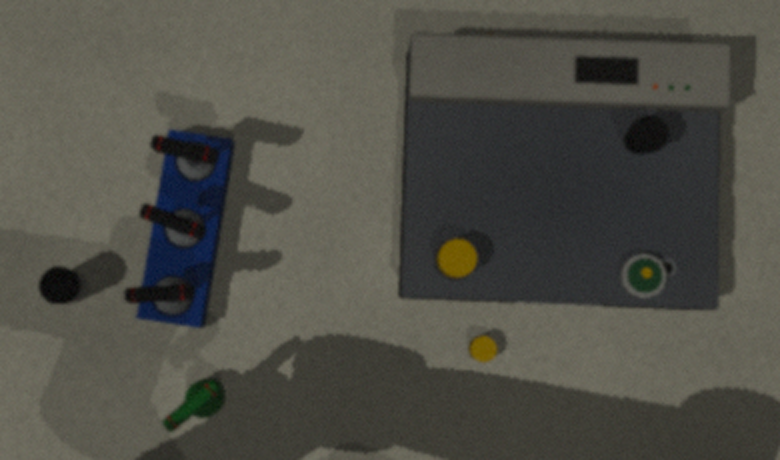

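View pics/side0.png

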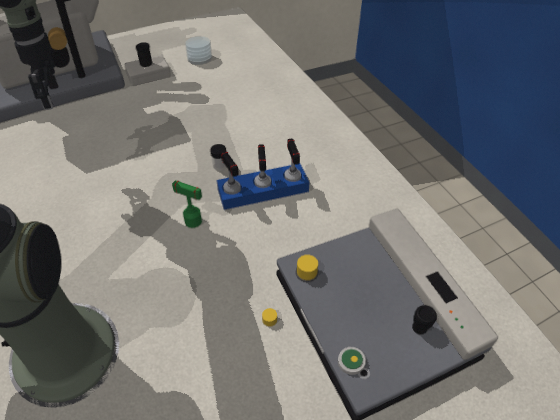

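```bash
cat > h.py <<'E'
from cell import bot
import cv2,numpy as np
from scipy.spatial.transform import Rotation as Ro
def quat(a):
    R=np.array([[np.cos(a),0,-np.sin(a)],[np.sin(a),0,np.cos(a)],[0,-1,0]])
    x,y,z,w=Ro.from_matrix(R).as_quat(); return [w,x,y,z]
def toolT():
    p=bot.read_position();w,x,y,z=bot.read_tool_rot()
    T=np.eye(4);T[:3,:3]=Ro.from_quat([x,y,z,w]).as_matrix();T[:3,3]=p;return T
def yaw():
    R=toolT()[:3,:3];return np.arctan2(R[1,0],R[0,0])
def camT(c,T=None):   # camera->world
    k=bot.calibration(c)
    return T@k["hand_eye"] if c=="wrist" else np.linalg.inv(k["extrinsics"])
def dist(k): return np.array([k["k1"],0,0,0,0.])
def pix2z(c,uv,z,T=None):
    k=bot.calibration(c);M=camT(c,T)
    s=cv2.undistortPoints(np.float64(uv).reshape(-1,1,2),k["mtx"],dist(k)).reshape(-1,2)
    d=np.c_[s,np.ones(len(s))]@M[:3,:3].T;o=M[:3,3]
    z=np.broadcast_to(z,len(d))
    return o+d*((z-o[2])/d[:,2])[:,None]
def w2pix(c,P,T=None):
    k=bot.calibration(c);M=np.linalg.inv(camT(c,T))
    return cv2.projectPoints(np.float64(P).reshape(-1,1,3),cv2.Rodrigues(M[:3,:3])[0],M[:3,3],k["mtx"],dist(k))[0].reshape(-1,2)
def snap(c,name):
    T=toolT();im=bot.camera(c)[:,:,::-1].copy();cv2.imwrite(f"pics/{name}.png",im);np.save(f"pics/{name}.npy",T);return im,T
E
python3 - <<'E'
from h import *
f=lambda l:np.array(l)/2+[110,100]
P=pix2z("top",f([(402,297),(717,308),(411,96)]),.06);print("plat",P.round(4))
yw=np.arctan2(*(P[0]-P[1])[[1,0]])-np.pi/2;print("yaw",yw)
c,s=np.cos(yw),np.sin(yw);R=np.array([[c,-s],[s,c]])
O=(P[0,:2]+P[1,:2])/2+R@[.15,0];print("O",O,"nut",O+R@[-.105,.12],"cap",pix2z("top",f([(457,258)]),.094))
print("rack",pix2z("top",f([(170,130),(233,140),(205,326),(137,318)]),.036).round(4))
D=pix2z("top",f([(157,143),(215,155),(145,211),(202,230),(129,295),(190,293)]),.122)
for i in (0,2,4):
    d=D[i]-D[i+1];print("drv",((D[i]+D[i+1])/2).round(4),np.degrees(np.arctan2(d[1],d[0])),np.linalg.norm(d))
print("barrel",pix2z("top",f([(195,163),(185,228),(172,296)]),.051).round(3))
print("case",pix2z("top",f([(60,285)]),.062),"level",pix2z("top",f([(644,275)]),.075),"eye",pix2z("top",f([(645,135)]),.116),'green',pix2z("top",f([(205,398)]),.05))
for nm,p in(("nut",[.46,-.06,.2]),("rack",[.5,.25,.2])):
    for a in np.radians(range(-180,180,30)):
        q=bot.solve_ik(p,quat(a)); print(nm,round(np.degrees(a)),None if q is None else np.round(q,2))
E
```

```text
plat [[ 0.4724 -0.0066  0.06  ]
 [ 0.462  -0.3612  0.06  ]
 [ 0.7052 -0.0175  0.06  ]]
yaw -0.029528220654256643
O [ 0.61712401 -0.18831754] nut [ 0.51571265 -0.06526984] cap [[ 0.51507503 -0.06578124  0.094     ]]
rack [[0.6688 0.2657 0.036 ]
 [0.6571 0.1913 0.036 ]
 [0.4387 0.2205 0.036 ]
 [0.4478 0.2993 0.036 ]]
drv [0.6317 0.2326 0.122 ] 78.42660768911799 0.0648119829271364
drv [0.5532 0.2447 0.122 ] 71.71844184937959 0.06543657787529515
drv [0.4736 0.258  0.122 ] 91.98923423704716 0.0655057234271552
barrel [[0.627 0.233 0.051]
 [0.551 0.244 0.051]
 [0.473 0.257 0.051]]
case [[0.48498859 0.38189277 0.062     ]] level [[ 0.4980315  -0.27653423  0.075     ]] eye [[ 0.64938994 -0.26948728  0.116     ]] green [[0.35765669 0.21701342 0.05      ]]
nut -180 [-0.29  0.19 -0.46  0.92  0.   -1.86]
nut -150 [-0.29  0.19 -0.46  0.92  0.   -2.38]
nut -120 [-0.29  0.19 -0.46  0.92  0.   -2.91]
nut -90 [-0.29  0.19 -0.46  0.92  0.    2.85]
nut -60 [-0.29  0.19 -0.46  0.92  0.    2.33]
nut -30 [-0.29  0.19 -0.46  0.92  0.    1.81]
nut 0 [-0.29  0.19 -0.46  0.92  0.    1.28]
nut 30 [-0.29  0.19 -0.46  0.92  0.    0.76]
nut 60 [-0.29  0.19 -0.46  0.92  0.    0.23]
nut 90 [-0.29  0.19 -0.46  0.92  0.   -0.29]
nut 120 [-0.29  0.19 -0.46  0.92  0.   -0.81]
nut 150 [-0.29  0.19 -0.46  0.92  0.   -1.34]
rack -180 [ 0.33  0.37 -0.22  0.99  0.   -1.24]
rack -150 [ 0.33  0.37 -0.22  0.99  0.   -1.76]
rack -120 [ 0.33  0.37 -0.22  0.99  0.   -2.29]
rack -90 [ 0.33  0.37 -0.22  0.99  0.   -2.81]
rack -60 [ 0.33  0.37 -0.22  0.99  0.    2.95]
rack -30 [ 0.33  0.37 -0.22  0.99  0.    2.43]
rack 0 [ 0.33  0.37 -0.22  0.99  0.    1.9 ]
rack 30 [ 0.33  0.37 -0.22  0.99  0.    1.38]
rack 60 [ 0.33  0.37 -0.22  0.99  0.    0.86]
rack 90 [ 0.33  0.37 -0.22  0.99  0.    0.33]
rack 120 [ 0.33  0.37 -0.22  0.99  0.   -0.19]
rack 150 [ 0.33  0.37 -0.22  0.99  0.   -0.72]
```

```bash
python3 - <<'E'
from h import *
a=np.radians(-31.7); n=np.array([.5155,-.0655])
bot.set_gripper(.8,30)
bot.move_pose([*n,.13],quat(a))
print(bot.read_clock(), bot.move_linear([*n,.067],.12,until_force=8), bot.read_position())
bot.set_gripper(0,30); print(bot.read_gripper_width())
bot.move_linear([*n,.125],.15)
b=[.619,-.108]
bot.move_linear([*b,.125],.25)
print(bot.move_linear([*b,.0635],.1,until_force=4),bot.read_position())
bot.set_gripper(.8); bot.move_linear([*b,.13],.2)
bot.move_pose([*n,.202],quat(a)); bot.wait(.2)
snap("wrist","nut0"); print([(d["bbox"],d["confidence"]) for d in bot.search_frame("wrist","nut_top")], bot.read_clock())
E
```

```text
3.6833 False [ 0.51583624 -0.06536914  0.06732185]
0.5004562282628955
True [ 0.61708743 -0.10729918  0.06337189]
[([211.9, 0.4, 348.1, 414.4], 0.95)] 8.1833
```

View pics/nut0.png

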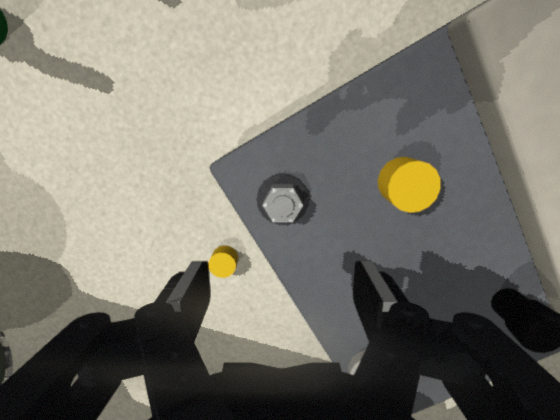

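```bash
python3 - <<'E'
from h import *
im=cv2.imread("pics/nut0.png");T=np.load("pics/nut0.npy")
g=cv2.cvtColor(im,6)[170:240,250:320]
m=(g>110).astype(np.uint8); n,l,st,c=cv2.connectedComponentsWithStats(m)
i=l[35,34] or 1+np.argmax(st[1:,4]); print(st[i],c[i]+[250,170])
u=cv2.resize(im[170:240,250:320],None,fx=8,fy=8,interpolation=cv2.INTER_CUBIC)
cv2.imwrite("pics/nutz.png",u)
print(pix2z("wrist",c[i:i+1]+[250,170],.082,T))
# expected outlines for sizes
pw=-.0295
for af in(.019,.024,.030):
    C=pix2z("wrist",[[284,205]],.082,T)[0]
    th=pw+np.radians(30+60*np.arange(6)); r=af/np.sqrt(3)
    print(af,cv2.contourArea(np.float32(w2pix("wrist",C+r*np.c_[np.cos(th),np.sin(th),0*th],T))))
E
```

```text
[  12   18   41   35 1041] [281.98559078 204.48895293]
[[ 0.5172258  -0.06541207  0.082     ]]
0.019 413.8561684698798
0.024 660.383525491925
0.03 1031.9629579470493
```

View pics/nutz.png

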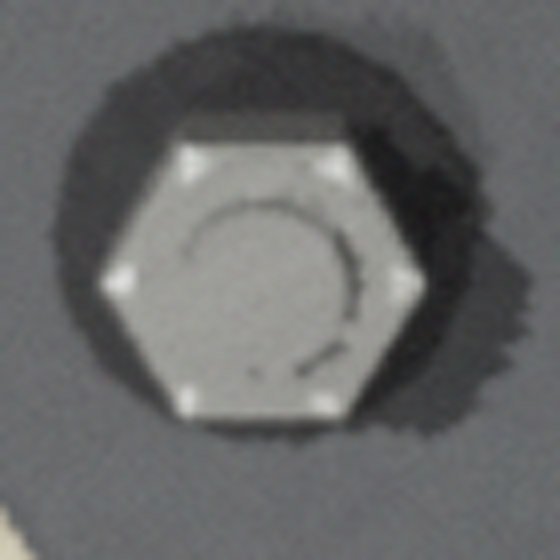

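```bash
python3 - <<'E'
from h import *
print(pix2z("wrist",[[282.6,204.6]],.082,np.load("pics/nut0.npy")))
bot.set_gripper(.6)
bot.move_pose([.4736,.258,.249],quat(np.radians(0))); bot.wait(.15)
im,T=snap("wrist","d3"); print(bot.read_clock())
print([(np.round(d["bbox"]),d["confidence"]) for d in bot.search_frame("wrist","driver_a")])
b,g,r=[im[:,:,i].astype(int) for i in range(3)]
m=((r>70)&(r>1.8*g)&(r>1.8*b)).astype(np.uint8); n,l,st,c=cv2.connectedComponentsWithStats(m)
for i in range(1,n):
    if st[i,4]>8: print(st[i],c[i])
E
```

```text
[[ 0.51762129 -0.06577031  0.082     ]]
9.9417
[(array([328., 170.,  69.,  80.]), 0.93), (array([120., 188.,  89.,  83.]), 0.83), (array([395., 181.,  91.,  80.]), 0.81)]
[272 169  19   5  60] [281.23333333 171.08333333]
[371 179  24  13  74] [383.58108108 186.08108108]
[450 190   7   4  10] [452.8 191.8]
[458 194  25   9  69] [470.72463768 198.46376812]
[125 213  14  12  44] [131.84090909 218.11363636]
[276 228  18   5  51] [284.96078431 229.94117647]
[351 234  19  12  61] [359.93442623 240.6557377 ]
[431 241  29  17  72] [446.94444444 251.70833333]
[167 253  14  13  36] [174.05555556 258.55555556]
```

View pics/d3.png

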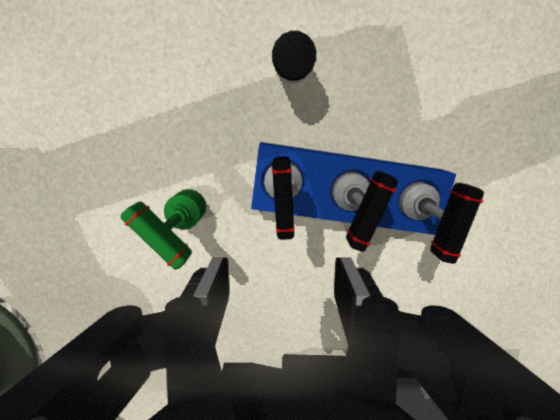

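```bash
cat >> h.py <<'E'
N=np.array([.5176,-.0658]); AN=np.radians(-31.7)
def bands(uv,T):
    P=pix2z("wrist",uv,.129,T); d=P[0]-P[1]
    return ((P[0]+P[1])/2)[:2], np.arctan2(d[1],d[0]), np.linalg.norm(d)
def pick(p,psi):
    a=psi-np.pi/2
    bot.set_gripper(.55)
    bot.move_pose([*p,.16],quat(a))
    f=bot.move_linear([*p,.0965],.12,until_force=10)
    bot.set_gripper(0,80); w=bot.read_gripper_width()
    bot.move_linear([*p,.2],.2)
    print("picked early-contact",f,"width",w,bot.read_clock())
def tonut(off=(0,0)):
    p=N+off; bot.move_pose([*p,.195],quat(AN)); bot.move_linear([*p,.177],.1)
def press(off=(0,0),F=8,z=.154):
    p=N+off; c=bot.move_linear([*p,z],.03,until_force=F)
    q=bot.read_position();f=bot.read_ft_force();print("press",np.round(off,4),c,"z",round(q[2],4),"f",np.round(f,1),"m",np.round(bot.read_moment(),2),round(bot.read_clock(),1)); return q[2]
E
python3 - <<'E'
from h import *
T=np.load("pics/d3.npy")
for uv in ([(281.2,171.1),(285,229.9)],[(383.6,186.1),(359.9,240.7)],[(468,197.5),(446.9,251.7)]): print(bands(uv,T))
p,psi,L=bands([(281.2,171.1),(285,229.9)],T)
pick(p,psi); tonut(); z=press()
snap("wrist","p3"); snap("side","s3")
E
```

```text
(array([0.47575188, 0.26035174]), np.float64(1.635180093904552), np.float64(0.051959152225696116))
(array([0.55223712, 0.24892938]), np.float64(1.2477747739746945), np.float64(0.05207054338135707))
(array([0.62861455, 0.23865664]), np.float64(1.3619954912430556), np.float64(0.05133998316765245))
picked early-contact False width 0.1757276865436824 12.4
press [0 0] True z 0.1554 f [-0.5  0.1  4.1] m [0.02 0.17 0.01] 14.7
```

```bash
python3 - <<'E'
from h import *
press(F=12,z=.151)
p0=bot.read_position();print(p0,np.degrees(yaw()))
p=[*N,p0[2]]
for d in (4,8,12,16):
    bot.move_linear(p,.05,rotation=quat(AN+np.radians(d)))
    print(d,round(np.degrees(yaw()),1),np.round(bot.read_position(),4),np.round(bot.read_ft_force(),1),np.round(bot.read_moment(),2),round(bot.read_clock(),1))
E
```

```text
press [0 0] True z 0.1554 f [-4.2  0.8 11.2] m [0.22 1.07 0.05] 15.0
[ 0.5177505  -0.06581425  0.15538942] -31.69090477927316
4 -27.8 [ 0.5176 -0.0657  0.1555] [-1.3  1.1  2. ] [0.3  0.34 0.1 ] 15.2
8 -23.8 [ 0.5176 -0.0657  0.1555] [-2.2  1.   3.6] [ 0.37  0.46 -0.01] 15.5
12 -19.8 [ 0.5176 -0.0657  0.1555] [-1.9  1.   4.7] [ 0.46  0.5  -0.02] 15.7
16 -15.8 [ 0.5177 -0.0657  0.1555] [-1.5  1.8  4.9] [ 0.47  0.42 -0.07] 16.0
```

```bash
python3 - <<'E'
from h import *
a,T=snap("wrist","p4"); b,_=snap("side","s4")
s3=cv2.imread("pics/s3.png")
z=lambda i:cv2.resize(i[170:300,240:370],(400,400),interpolation=cv2.INTER_CUBIC)
cv2.imwrite("pics/c4.png",np.vstack([np.hstack([z(s3),z(b)])]))
print(w2pix("side",[[*N,.064],[*N,.082],[*N,.109],[*N,.187]]))
E
```

```text
[[307.0888041  270.89402564]
 [307.50453322 265.79705577]
 [308.14924292 257.86567006]
 [310.16627353 232.83692633]]
```

View pics/c4.png

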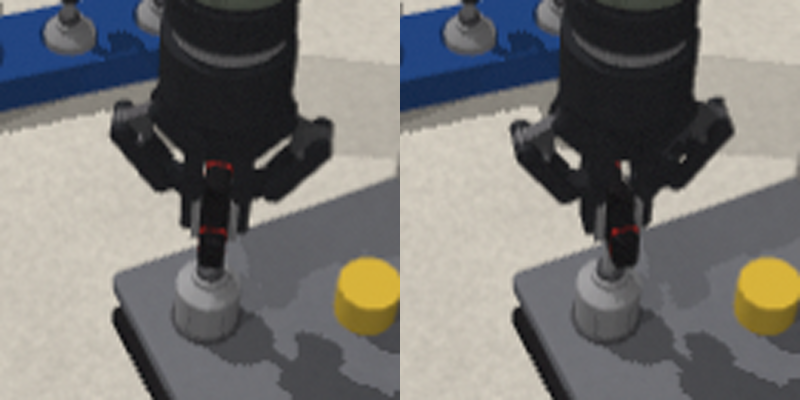

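View pics/p4.png

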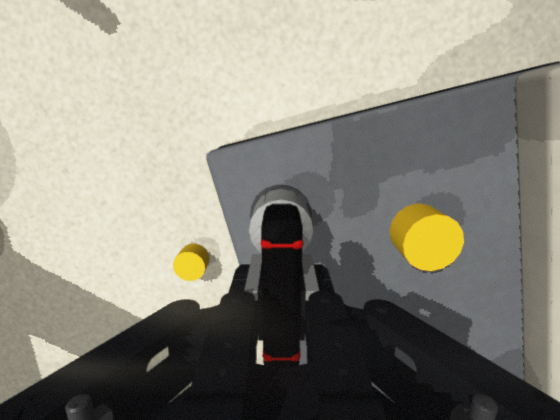

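```bash
python3 - <<'E'
from h import *
z=bot.read_position()[2]
for d in (19,22,25,28):
    bot.move_linear([*N,.155],.05,rotation=quat(AN+np.radians(d)))
    print(d,round(np.degrees(yaw()),1),np.round(bot.read_position(),4),np.round(bot.read_ft_force(),1),np.round(bot.read_moment(),3),round(bot.read_clock(),1))
E
```

```text
19 -12.8 [ 0.5178 -0.0657  0.1555] [-2.3  2.5  7.2] [ 0.572  0.647 -0.054] 16.3
22 -9.8 [ 0.5178 -0.0657  0.1555] [-2.3  1.1  8.3] [ 0.52   0.675 -0.098] 16.6
25 -6.8 [ 0.5178 -0.0657  0.1555] [-2.3  1.8  7.1] [ 0.599  0.626 -0.062] 16.8
28 -3.8 [ 0.5178 -0.0657  0.1555] [-2.4  2.1  7.6] [ 0.599  0.607 -0.078] 17.1
```

```bash
python3 - <<'E'
from h import *
for d in (31,34,32,30):
    bot.move_linear([*N,.155],.05,rotation=quat(AN+np.radians(d)))
    print(d,round(np.degrees(yaw()),1),np.round(bot.read_joint_efforts(),3),np.round(bot.read_moment(),3),round(bot.read_gripper_width(),3),round(bot.read_clock(),1))
p=toolT()[:2,3]
snap("wrist","w5"); im,_=snap("side","s5")
bot.move_linear([*N,.2],.1)
bot.move_linear([N[0]+.02,N[1]+.12,.235],.25); bot.wait(.15)
snap("wrist","w6");snap("top","t6");print(bot.read_clock())
im=cv2.imread("pics/w6.png");print(w2pix("wrist",[[*N,.082]],np.load("pics/w6.npy")),w2pix("top",[[*N,.082]]))
E
```

```text
31 -0.8 [ -0.847 -39.323  23.073  -1.269  -0.521  -0.116] [ 0.6    0.615 -0.092] 0.179 17.3
34 2.2 [ -0.866 -39.344  23.059  -1.246  -0.536  -0.118] [ 0.6    0.595 -0.077] 0.172 17.6
32 0.2 [ -0.711 -39.581  23.057  -1.107  -0.49   -0.092] [ 0.529  0.5   -0.048] 0.174 17.8
30 -1.8 [ -0.665 -39.738  22.934  -0.907  -0.478  -0.09 ] [ 0.489  0.372 -0.122] 0.174 18.1
19.6917
[[266.34551319 305.53453926]] [[337.91887589 228.19229581]]
```

View pics/w6.png

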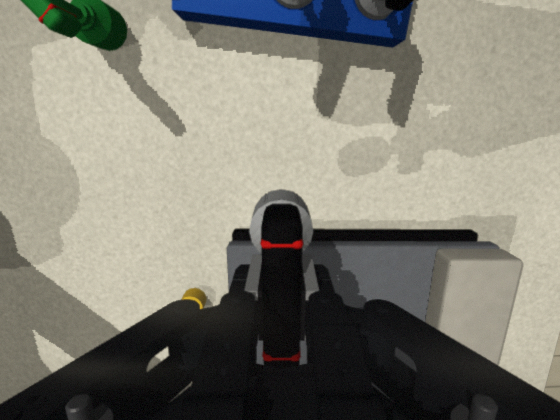

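```bash
python3 - <<'E'
from h import *
bot.move_linear([N[0]-.1,N[1],.215],.25); bot.wait(.15)
im,T=snap("wrist","w7");u=w2pix("wrist",[[*N,.082]],T)[0];print(u,np.degrees(yaw()),bot.read_clock())
x,y=np.round(u).astype(int)
cv2.imwrite("pics/w7c.png",cv2.resize(im[y-40:y+40,x-40:x+40],None,fx=7,fy=7,interpolation=cv2.INTER_CUBIC))
E
```

```text
[391.08983609 199.24906912] -1.6099271306541234 20.725
```

View pics/w7c.png

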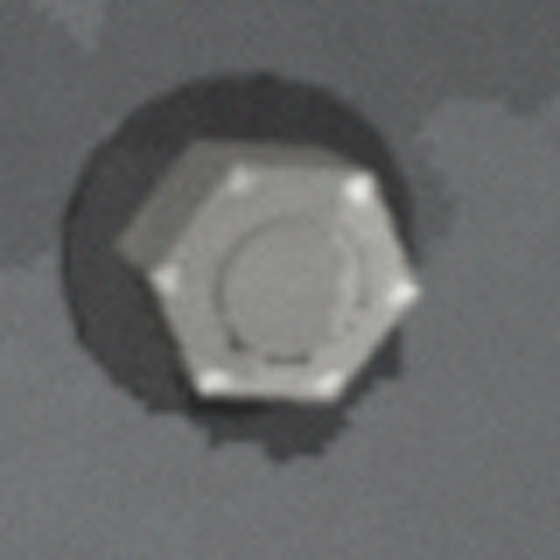

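```bash
python3 - <<'E'
from h import *
T=np.load("pics/w7.npy");u=np.round(w2pix("wrist",[[*N,.082]],T)[0])
c=np.array([(403,292),(358,187),(240,180),(165,275),(215,380),(330,382)])
uv=(c+.5)/7-.5+u-40
P=pix2z("wrist",uv,.0815,T);C=P.mean(0);d=P-C
print(C,np.linalg.norm(d,axis=1).round(4))
ang=np.degrees(np.arctan2(d[:,1],d[:,0]));x=np.angle(np.exp(6j*np.radians(ang-30+1.7)).mean())/6
print(ang.round(1),"nut turned mod60:",np.degrees(x))
im=cv2.imread("pics/nut0.png");T0=np.load("pics/nut0.npy")
c=np.array([(425,285),(345,145),(183,143),(103,285),(180,418),(345,418)]);P=pix2z("wrist",(c+.5)/8-.5+[250,170],.082,T0);d=P-P.mean(0)
print(P.mean(0),"initial",np.degrees(np.angle(np.exp(6j*(np.arctan2(d[:,1],d[:,0])-np.radians(30-1.7))).mean())/6),np.linalg.norm(d,axis=1).round(4))
E
```

```text
[ 0.51796325 -0.06577413  0.0815    ] [0.0154 0.015  0.0153 0.0156 0.0152 0.015 ]
[  -5.7   56.1  116.2  174.4 -122.8  -63. ] nut turned mod60: 27.557118612614612
[ 0.51688148 -0.06587827  0.082     ] initial -0.051331189579978544 [0.0172 0.0174 0.0175 0.0171 0.0176 0.0175]
```

```bash
python3 - <<'E'
from h import *
n=[.5177,-.0658]; r=lambda d:quat(AN+np.radians(d))
bot.move_linear([*n,.2],.2,rotation=r(27.6)); bot.move_linear([*n,.177],.1)
print(bot.move_linear([*n,.151],.03,until_force=15)); 
def rep(d):
    print(d,round(np.degrees(yaw()),1),np.round(bot.read_position(),4),np.round(bot.read_ft_force(),1),np.round(bot.read_moment(),2),round(bot.read_clock(),1))
rep(0); z=bot.read_position()[2]
if z<.158:
    for d in (36,44,51.5,49):
        bot.move_linear([*n,.1545],.05,rotation=r(d)); rep(d)
    bot.wait(.3); rep(0)
    a,_=snap("side","s8");b,_=snap("top","t8")
    cv2.imwrite("pics/c8.png",np.hstack([cv2.resize(a[170:300,240:370],(400,400)),cv2.resize(b[150:290,300:440],(400,400))]))
E
```

```text
True
0 -4.1 [ 0.5176 -0.0658  0.1554] [-1.3  1.3  6.1] [0.02 0.31 0.04] 22.5
36 4.3 [ 0.5179 -0.0656  0.1554] [-2.4  0.7  8.1] [0.33 0.71 0.18] 22.8
44 12.3 [ 0.518  -0.0656  0.1554] [-1.8  1.5  7.4] [0.31 0.61 0.1 ] 23.1
51.5 19.8 [ 0.518  -0.0655  0.1554] [-2.2  1.   8.5] [0.4  0.6  0.14] 23.3
49 17.3 [ 0.5182 -0.0656  0.1554] [-1.1  1.3  6.9] [ 0.39  0.55 -0.21] 23.6
0 17.3 [ 0.5182 -0.0656  0.1554] [-2.9  1.4  6.3] [ 0.33  0.51 -0.12] 23.9
```

View pics/c8.png

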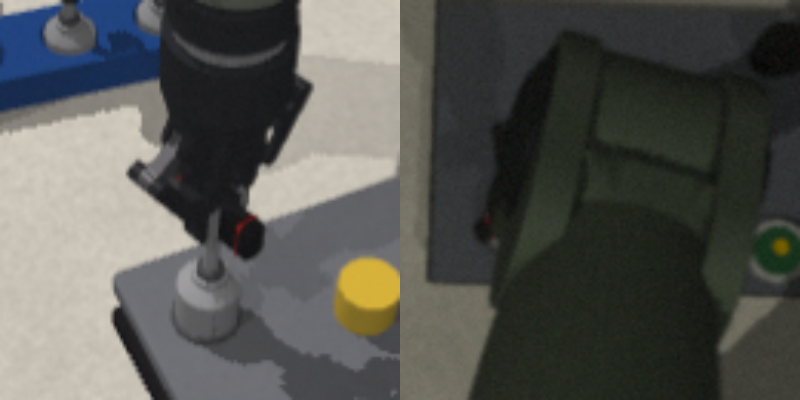

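```bash
python3 - <<'E'
from h import *
snap("wrist","w8")
for nme in("p3","p4","w8"):
    im=cv2.imread(f"pics/{nme}.png");b,g,r=[im[:,:,i].astype(int) for i in range(3)]
    m=((r>70)&(r>1.8*g)&(r>1.8*b)).astype(np.uint8)[:,240:330]; n,l,st,c=cv2.connectedComponentsWithStats(m)
    print(nme,[(c[i]+[240,0]).round(1).tolist() for i in range(1,n) if st[i,4]>25])
for t in("level","eyepiece","objective_case","cap"):
    print(t,[(np.round(d["bbox"]).astype(int).tolist(),round(d["confidence"],2)) for d in (bot.camera("side"),bot.search_frame("side",t))[1]][:2])
print(bot.read_gripper_width(),bot.read_clock())
bot.close_job()
E
```

```text
p3 [[281.4, 244.5], [281.2, 357.8]]
p4 [[281.3, 244.6], [280.8, 357.4]]
w8 [[281.5, 244.4], [281.2, 357.3]]
level [([337, 346, 30, 30], 0.61)]
eyepiece [([410, 306, 27, 31], 0.64)]
objective_case [([211, 144, 19, 30], 0.55)]
cap [([264, 310, 15, 18], 0.68), ([350, 255, 19, 26], 0.67)]
0.1769370565972368 24.4417
the job is handed in; nothing more can be done
```

I took the cap off, found the fitting driver on the first try, and loosened the nut by an estimated 45°. I handed the job in at about 24 s of the 72 s allowed, with the arm still holding the driver on the nut.

- **Cap:** it is standing on the platform about 11 cm from the nut.
- **Fit:** the wrist picture showed a 30 mm nut. I tried the driver nearest the robot first and it went down to the washer. The gripper stopped within about 1 mm of the expected height, and the side picture agreed. A 30 mm nut takes only the largest driver, so the other two stayed in the rack.
- **Turn:** I turned the driver 34° anticlockwise, then lifted it to check. The nut had turned 27.6°, so about 6° of the driver's travel was slack. I reseated it and turned on to 51.5°, which should leave the nut near 45°. I then eased back 2.5° to take the load off.
- **Last checks:** the driver had not slipped in the grip, and its height was unchanged. The level, eyepiece and objective case were where they started, to within a few pixels in the side picture.

**Disagreement and gap:** the measured twist stayed around 0.1–0.2 N m, often with the wrong sign, instead of the stated 0.35 N m. That is why I lifted the driver to look. I did not look at the nut again after the last part of the turn, so the final 45° comes from the tool angle and the measured slack.

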